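# Twist the stepped sample cup home in the sprung inclined holder

### The arm

A 7-joint arm with a two-finger parallel gripper is mounted at the origin on the work surface. World frame = base frame: x ahead of the robot, y to its left, z up, the work surface at z = 0. Lengths are in m, angles in rad, forces in N, time in s.
With the tool pointing down it reaches from about 0.35 to 0.9 m from the base axis. Payload 8.1 kg.
Tool frame: the origin (TCP) lies on the centre line of the jaws, within the pads' length; the fingertips stand 19 mm ahead of it and the grasp point (between the pads) is the TCP (arm.tip_reach is the distance from the TCP to the fingertips, in m); z points along the fingers, y is the line along which they close (so a half turn about z gives the same grasp; the last joint's range is limited). The gripper opens to 92 mm and grips with 3 to 60 N. Pads are 19 mm wide; open, the fingers measure 130 mm over their backs; the gripper's body (75 mm by 190 mm) begins 47 mm behind the grasp point.
Start: joints at [1.001, 0.434, 0.025, 1.573, -0.012, 1.134, -0.075], TCP at [0.281, -0.558, 0.218] pointing down, gripper open.
Joint ranges: [-2.62, 2.62], [-0.44, 2.09], [-1.27, 1.32], [0.08, 2.57], [-1.32, 4.46], [0.12, 2], [-2.74, 2.74]. Speed limits (rad/s): [2.22, 2.22, 3.01, 3.01, 3.14, 3.14, 3.14].

### API

Orientations are given as a rotation vector (axis times angle).
In Python, from cell import arm gives the robot as it stands.
- The arm moves only by the tool arm_command, never from a script. Its argument "targets" is a list that holds one entry, the list of rows, each a list of 6 numbers: the shift along the tool's x, y, z in m, then the turn, a rotation vector about the tool's x, y, z in rad. A call has 1 to 10 rows; each row shifts and turns the commanded pose from where the row before left it, along the tool's axes as they then stand; what a row does not reach is not made up. A row lasts 1/8 s, in which the tool goes at most 62.5 mm and 10.7 degrees, less where a joint would pass 70% of its speed; a pose out of reach is approached as far as the arm can. A call with a gripper value outside its range is refused whole. "jaw" is the finger opening in m, from 0 to 0.0918, set as the call begins (left out, the last holds). The fingers move at their own pace and stop on an object; "newtons" is the grip in N (left out, the last holds). Time passes only in rows, so rows that do not move let the fingers close. It gives the time, the measured TCP pose, the force, the opening and the grip force at its end, in the units of the state.
- arm.observe(): the state, without advancing time (a new reading comes with each control period).
- arm.get_image(name): name is "side" or "top"; returns a dict with "pixels" (384x512x3 uint8, red, green, blue), "z_map" (384x512 float32, m along the optical axis (not along the pixel's ray), 0 where there is no reading), "fx", "fy", "cx", "cy" (pixels), "xyz" and "rotation" of the camera in the world. Camera axes: x right, y down, z forward; pixel columns grow to the right and rows downward; lengths in m; the calibration is good to about 2 mm. A picture is of the moment at which its call begins.
- arm.sign_off(): hands the job in; it is judged then, once.
The state is a dict: "clock": time; "joints": joint angles; "dq": joint speeds; "joint_efforts": joint torques, N m; "position": TCP position; "ee_rot": TCP orientation; "force": force on the tool from outside, world axes, zero at the start; "ft_torque": the same for the moment, N m; "width": opening from 0.0 (shut) to 1.0 (fully open); "gripper_force": force on a finger pad.
Only numpy, scipy, OpenCV 4.12 (cv2) and the standard library are available. Lean on these libraries where they do the work, as an engineer would, in place of code of your own. Each camera call takes 0.05 s, during which the arm holds its last target. There are 200 camera calls.

### The job

Take the stepped sample cup, the one that narrows to a slimmer shank below its shoulder, and work it down into the inclined sprung holder until it bottoms out on the seat inside, then let go of it and leave it there. It is a snug fit that will not go in by straight pushing, and how deep the seat lies differs: twist the cup to and fro about its own axis as you ease it down, feel for the bottom, and never press the sprung collar down to its stop. Leave the other things on the bench where they are.

Things in the scene. Friction and masses are not known exactly. Their poses are not given: they have to be found in the camera images.
- cup: Stepped sample cup, a closed round plain metal vessel, 112 mm tall, standing on its narrow end on the bench. Upper body (grip here): 54 mm diameter, from 56 to 112 mm above the underside. Below it a slimmer shank. Origin: centre of the underside; z along its axis towards the lid. Round: yaw does not matter. Mass 0.22 to 0.36 kg.
- shoulder (a point): Point on the cup's axis in the plane of its flat shoulder, 56 mm above the cup's underside, axes as the cup's. The steel shank below it is 40 mm in diameter, straight from 56 down to 18 mm above the underside, then tapers to 36 mm at 4 mm and 30 mm at the underside.
- holder: Inclined holder, fixed: aluminium base plate 150 x 130 x 12 mm, white block and tilted white housing that carries a black round sprung collar. Origin at bench height, the plate's centre 10 mm along +x from it; z up; the collar leans to its -x side (at yaw 0 towards the robot). The rim's centre lies at (-10, 0, 165) mm.
- rim (a point): Centre of the collar's mouth in the plane of its flat rim; z points out of the mouth along the collar's axis, 30 degrees from vertical towards the holder's -x side. Collar 80 mm outer diameter, bore 44 mm. A flat seat inside, set on a hidden spacer, lies 36 to 56 mm below the rim: with the cup home its shoulder stands 0 to 20 mm above the rim.
- pads (a point): Point on the bore's axis 18 mm below the rim, level with four sprung steel pads that stand in to a 37.6 mm circle, 6 to 31 mm below the rim. The cup drops in some 16 mm, then they grip: a straight push meets about 30 N of friction, more than the collar's spring bears; while the cup turns, 5 to 12 N of push do (0.4 to 0.8 N m to turn). Varies per run.
- collar (a joint): How far the collar, with what sits in it, is pushed down along its axis into the housing, in m: 0 at rest, 0.008 at its stop. Sprung: with the cup in it, it starts to sink at about 2.5 N of push, then 2 N per mm, stop at about 18 N. It springs back when let go. rim moves with it.
- pin (a joint): A brass sprung contact pin, 10 mm in diameter, in the middle of the seat at the bottom of the bore: how far it is pressed, in m. 0: it stands 3 mm out of the seat (2 to 3 N of force press it). 0.003: flush, the cup's underside is fully down on the seat.
- can: A look-alike bystander: straight plain metal can, 62 mm diameter over its whole 120 mm height, no step. Origin: centre of the underside.
- jar: A bystander: squat plain metal jar, 66 mm diameter, 62 mm tall. Origin: centre of the underside.
- lens: A bystander: black lens barrel standing upright, 60 mm diameter, 55 mm tall. Origin: centre of the underside.
- slidebox: A bystander: white flat slide box lying on the bench, 80 x 170 x 32 mm (x, y, z). Origin: centre of the underside.
Things that resemble listed ones, but are neither listed nor needed, are in the scene too. Leave any brown or pink look-alike of the cup alone.

How it is judged:
At the end, for the whole second after the job is handed in: The cup is down on the seat: contact pin pressed over 2 of its 3 mm, shoulder at most 24 mm above the rim and within 4 mm of the bore's axis each way, axes within 4 degrees, collar sprung back to within 3 mm of rest, the cup at rest and released (value of joint pin above 0.002 m and z of shoulder in the frame of rim below 0.024 m and x of shoulder in the frame of rim between -0.004 and 0.004 m and y of shoulder in the frame of rim between -0.004 and 0.004 m and angle between the z axis of cup and the z axis of rim, either way round below 0.07 rad and value of joint collar below 0.003 m and linear speed of cup below 0.02 m/s); the robot touches nothing.
It fails at once if the sprung collar was pressed down to its stop (more than 7.6 mm) (value of joint collar above 0.0076 m).
It fails at once if the straight can was shifted more than 30 mm or knocked over (distance of can from where it was at the start of the episode above 0.03 m or angle between can's own z axis and vertical above 0.5 rad).
It fails at once if the jar was shifted more than 30 mm or knocked over (distance of jar from where it was at the start of the episode above 0.03 m or angle between jar's own z axis and vertical above 0.5 rad).
It fails at once if the lens barrel was shifted more than 30 mm or knocked over (distance of lens from where it was at the start of the episode above 0.03 m or angle between lens's own z axis and vertical above 0.5 rad).
It fails at once if the slide box was shifted more than 30 mm or knocked over (distance of slidebox from where it was at the start of the episode above 0.03 m or angle between slidebox's own z axis and vertical above 0.5 rad).
It also fails if it takes over 72 s, if anything falls off the work surface, if the arm or the gripper's body presses on something with over 40 N, if the wrist force passes 120 N, or if a joint passes its speed limit or range.

## Working session

There is one attempt and no reset: what is moved stays moved. The work goes in short steps, Python scripts to look and compute and a tool call to move; the robot and the scene stay as the last step left them, time stands still between calls to the robot, and variables do not carry over. Pictures are saved under pics/ and viewed, at most 10 in all, crops included, and the job is handed in when it is done.

Besides the shell and the picture viewer there is one more tool, called after "Emit:" by a JSON object that holds its "name" and its "arguments", one argument or row to a line. arm_command: Moves the arm, as the interface text tells. Its arguments: {"type":"object","properties":{"targets":{"type":"array","items":{"type":"array","items":{"type":"array","items":{"type":"number"}}}},"jaw":{"type":"number"},"newtons":{"type":"number"}},"required":["targets"]}

```bash
mkdir -p pics
cat > h.py <<'E'
import numpy as np, cv2
from cell import arm
def grab(n):
    d=arm.get_image(n); return d
def save(d,f): cv2.imwrite('pics/'+f,cv2.cvtColor(d['pixels'],cv2.COLOR_RGB2BGR))
def world(d):
    z=d['z_map']; v,u=np.mgrid[:z.shape[0],:z.shape[1]]
    c=np.stack([(u-d['cx'])/d['fx']*z,(v-d['cy'])/d['fy']*z,z],-1)
    R=np.array(d['rotation'])
    if R.shape!=(3,3): R=cv2.Rodrigues(R.astype(float))[0]
    w=c@R.T+np.array(d['xyz']); w[z==0]=np.nan
    return w
E
python3 - <<'E'
from h import *
a=grab('top');b=grab('side')
np.savez('i.npz',wa=world(a),wb=world(b))
save(a,'top.png');save(b,'side.png')
for d in(a,b):print(d['xyz'],d['rotation'],d['fx'],d['cx'],d['cy'])
print(arm.observe())
w=world(a); m=(w[...,2]>.02)
n,l,s,c=cv2.connectedComponentsWithStats(m.astype(np.uint8))
for i in range(1,n):
    if s[i,4]>80:
        p=w[l==i]; print(i,s[i],np.round(np.nanmin(p,0),3),np.round(np.nanmax(p,0),3))
E
```

```text
[0.28540242 0.10624118 1.5225352 ] [-2.11152294  2.10941856 -0.21877023] 489.4478121575986 258.93102947089506 186.47785763350703
[0.12783391 1.02717947 0.68611839] [-0.52471199  2.46377448 -1.46769496] 450.0001883506647 257.56204186846253 190.73766934474696
{'clock': 0.1, 'joints': array([ 1.00144261,  0.4351548 ,  0.02493392,  1.57403108, -0.01158408,
        1.13399719, -0.07509114]), 'dq': array([ 0.00049962, -0.00104966, -0.00149293, -0.00213498,  0.00079799,
        0.00093365, -0.00187823]), 'joint_efforts': array([ 2.15103209e-03, -6.69128609e+01,  9.87664908e-01, -3.15153050e+01,
       -6.05442747e-02,  3.73349246e-02,  3.46189347e-05]), 'position': array([ 0.28099057, -0.55772803,  0.21691241]), 'ee_rot': array([-3.05509967e+00, -7.26193011e-01,  7.20100077e-04]), 'force': array([-0.77660323,  0.43638731, -1.33118226]), 'ft_torque': array([0.00292878, 0.03744934, 0.03717431]), 'gripper_force': 0.0, 'width': 0.9971594109413517}
1 [ 393   83   67   70 2607] [ 0.706 -0.516  0.02 ] [ 0.904 -0.324  0.139]
2 [ 219   92  111   13 1348] [ 0.875 -0.117  0.02 ] [0.919 0.24  0.04 ]
3 
[... 474 characters left out ...]
 0.12 ]
57 [ 459  186   53   94 4339] [ 0.318 -0.64   0.02 ] [ 0.595 -0.514  0.119]
82 [153 220  22  20 329] [0.432 0.362 0.02 ] [0.485 0.416 0.12 ]
86 [189 225  20  20 313] [0.418 0.26  0.055] [0.471 0.312 0.122]
87 [253 225  22  24 414] [0.409 0.066 0.021] [0.469 0.126 0.13 ]
88 [ 299  246   58   30 1501] [ 0.33  -0.183  0.02 ] [ 0.417 -0.012  0.044]
89 [144 253  23  20 341] [0.336 0.384 0.056] [0.389 0.438 0.119]
90 [197 261  20  19 306] [0.316 0.234 0.055] [0.367 0.286 0.122]
91 [492 289  20  37 412] [ 0.205 -0.504  0.29 ] [ 0.289 -0.454  0.343]
97 [ 268  356   57   28 1009] [ 0.023 -0.079  0.02 ] [0.097 0.083 0.333]
100 [444 360  68  24 644] [ 0.139 -0.294  0.684] [ 0.177 -0.19   0.814]
```

Run:
```python
import cv2,numpy as np
a=cv2.imread('pics/top.png')
cv2.imwrite('pics/topz.png',cv2.resize(a[80:300,120:370],None,fx=3,fy=3)[:600,:750] if 0 else cv2.resize(a[80:280,120:370],None,fx=3,fy=3))
```

```text
(no output)
```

View pics/topz.png

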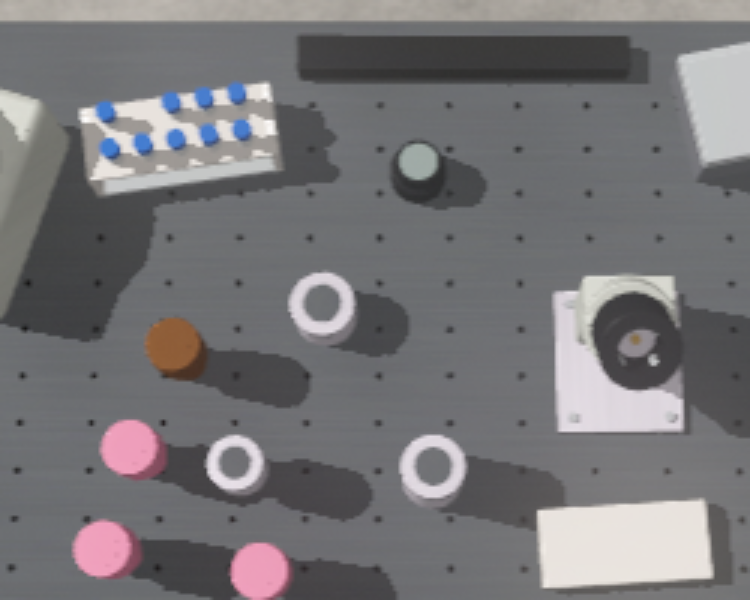

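View pics/side.png

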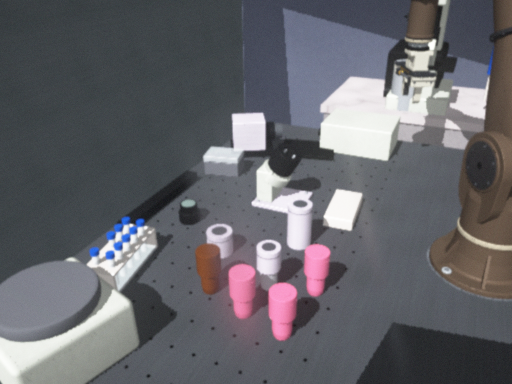

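In the side view, the metal candidates are the can (300,225), the jar (220,240) and the stepped piece at (268,257), which has a bright body on a thinner dim shank. The brown (208,268) and pink (242,290), (282,310), (317,270) pieces are decoys. The holder is at (278,175). I'll confirm the cup in an enlarged crop and measure it and the holder.

Run:
```python
import cv2,numpy as np
b=cv2.imread('pics/side.png'); 
c=np.hstack([cv2.resize(b[215:295,200:320],(600,400),interpolation=3)]);cv2.imwrite('pics/c1.png',c)
a=cv2.imread('pics/top.png').astype(int)
z=np.load('i.npz');wa,wb=z['wa'],z['wb']
def circ(p):
    A=np.c_[2*p,np.ones(len(p))];s=np.linalg.lstsq(A,(p**2).sum(1),rcond=None)[0]
    return s[:2],np.sqrt(s[2]+s[0]**2+s[1]**2)
# cup and can tops (top view)
for nm,cx,cy,h in(('cup',.445,.286,.112),('can',.439,.096,.12),('jar',.612,.209,.062)):
    for v,w in(('top',wa),('side',wb)):
        m=(abs(w[...,0]-cx)<.045)&(abs(w[...,1]-cy)<.045)&(w[...,2]>h-.008)
        p=w[m]; hull=cv2.convexHull(p[:,:2].astype(np.float32))[:,0]
        print(nm,v,len(p),np.median(p,0).round(4),p[:,2].min().round(3),p[:,2].max().round(3),[np.round(q,4) for q in cv2.minEnclosingCircle(hull)])
# rim
for v,w,img in(('top',wa,a),('side',wb,b.astype(int))):
    m=(w[...,0]>.48)&(w[...,0]<.65)&(w[...,1]<-.03)&(w[...,1]>-.17)&(w[...,2]>.135)&(img.max(2)<75)
    n,l,s,cc=cv2.connectedComponentsWithStats(m.astype(np.uint8)); i=1+s[1:,4].argmax(); p=w[l==i]
    # plane fit ransac
    best=None;r=np.random.default_rng(0)
    for _ in range(500):
        q=p[r.choice(len(p),3,False)];nn=np.cross(q[1]-q[0],q[2]-q[0]);nn/=np.linalg.norm(nn)+1e-12
        if nn[2]<0:nn=-nn
        if abs(nn[2]-.866)>.12: continue
        k=abs((p-q[0])@nn)<.003
        if best is None or k.sum()>best.sum():best=k
    q=p[best];c0=q.mean(0);nn=np.linalg.svd(q-c0)[2][2];nn*=np.sign(nn[2])
    e1=np.cross(nn,[0,1,0]);e1/=np.linalg.norm(e1);e2=np.cross(nn,e1)
    uv=np.c_[(q-c0)@e1,(q-c0)@e2].astype(np.float32);cc,rr=cv2.minEnclosingCircle(uv)
    print('rim',v,len(p),best.sum(),'n',nn.round(3),'tilt',np.degrees(np.arccos(nn[2])).round(1),'az',np.degrees(np.arctan2(nn[1],nn[0])).round(1),'c',(c0+cc[0]*e1+cc[1]*e2).round(4),rr)
# plate
m=(wa[...,0]>.48)&(wa[...,0]<.68)&(wa[...,1]<-.0)&(wa[...,1]>-.2)&(wa[...,2]>.006)&(wa[...,2]<.02)&(a.min(2)>150)
n,l,s,cc=cv2.connectedComponentsWithStats(m.astype(np.uint8)); i=1+s[1:,4].argmax(); p=wa[l==i]
print('plate',len(p),cv2.minAreaRect(p[:,:2].astype(np.float32)),np.median(p[:,2]))
```

```text
cup top 273 [0.4437 0.2863 0.1114] 0.104 0.122 [array([0.4444, 0.2871]), np.float64(0.0271)]
cup side 349 [0.4431 0.2907 0.1131] 0.104 0.117 [array([0.4449, 0.2857]), np.float64(0.0279)]
can top 360 [0.4401 0.0947 0.1201] 0.112 0.13 [array([0.4401, 0.0963]), np.float64(0.031)]
can side 308 [0.4395 0.102  0.1212] 0.112 0.125 [array([0.4416, 0.0948]), np.float64(0.0324)]
jar top 358 [0.6117 0.2078 0.0621] 0.054 0.072 [array([0.613 , 0.2086]), np.float64(0.0337)]
jar side 361 [0.6112 0.2124 0.0632] 0.055 0.067 [array([0.6128, 0.2071]), np.float64(0.035)]
rim top 535 272 n [-0.481 -0.021  0.877] tilt 28.8 az -177.5 c [ 0.5452 -0.0994  0.165 ] 0.040056850761175156
rim side 527 231 n [-0.495  0.001  0.869] tilt 29.7 az 179.8 c [ 0.5459 -0.1001  0.1662] 0.04098033905029297
plate 877 ((0.5631983876228333, -0.09942398220300674), (0.14933514595031738, 0.13189461827278137), 0.5399801731109619) 0.011688764743456925
```

View pics/c1.png

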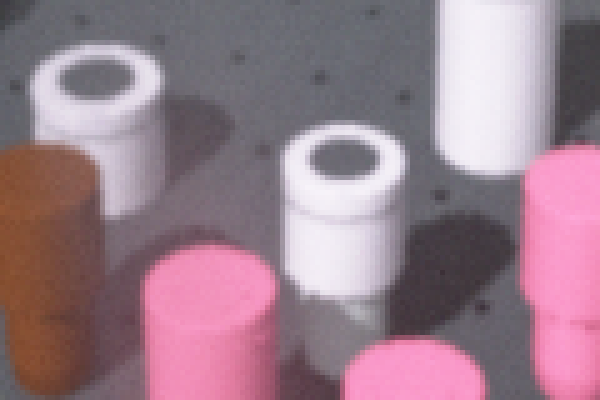

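The crop shows the stepped cup in the middle at about (343,250), with a white body, a shoulder and a grey shank. The straight can is upper right and the jar upper left. The cup is at (0.4445, 0.2865), with the top at 0.112 and radius 0.027, which fits the given sizes. The rim is at about (0.5445, -0.0997, 0.165), with the axis about 30° towards -x. Next I move over to the cup.

Emit:
{"name": "arm_command", "arguments": {
  "targets": [
    [[0.033,-0.0425,-0.01,0,0,0],[0.033,-0.0425,-0.01,0,0,0],[0.033,-0.0425,-0.01,0,0,0],[0.033,-0.0425,-0.01,0,0,0],[0.033,-0.0425,-0.01,0,0,0],[0.033,-0.0425,0,0,0,0],[0.033,-0.0425,0,0,0,0],[0.033,-0.0425,0,0,0,0],[0.033,-0.0425,0,0,0,0],[0.033,-0.0425,0,0,0,0]]
  ],
  "jaw": 0.0918
}}

```text
clock: 1.35
position: [0.3846, -0.0285, 0.2676]
ee_rot: [3.056, 0.726, 0.0]
force: [0.1, -0.6, 0.2]
width: 1.0
gripper_force: 0.0
```

Emit:
{"name": "arm_command", "arguments": {
  "targets": [
    [[0.033,-0.0425,0,0,0,0],[0.033,-0.0425,0,0,0,0],[0.033,-0.0425,0,0,0,0],[0.033,-0.0425,0,0,0,0],[0.033,-0.0425,0,0,0,0],[0.031,-0.0425,0,0,0,0],[0,0,0,0,0,-0.17],[0,0,0,0,0,-0.17],[0,0,0,0,0,-0.17],[0,0,0,0,0,-0.17]]
  ]
}}

```text
clock: 2.6
position: [0.4448, 0.2856, 0.2672]
ee_rot: [2.634, 1.712, -0.001]
force: [0.6, 0.1, -0.2]
width: 0.999
gripper_force: 0.0
```

Emit:
{"name": "arm_command", "arguments": {
  "targets": [
    [[0,0,0,0,0,-0.17],[0,0,0,0,0,-0.17],[0,0,0,0,0,-0.17],[0,0,0,0,0,-0.17],[0,0,0,0,0,-0.17],[0,0,0,0,0,-0.17],[0,0,0,0,0,-0.17],[0,0,0,0,0,-0.17],[0,0,0,0,0,0],[0,0,0,0,0,0]]
  ]
}}

```text
clock: 3.85
position: [0.445, 0.2857, 0.2674]
ee_rot: [-0.986, -2.982, 0.0]
force: [-0.8, 0.5, -0.5]
width: 1.0
gripper_force: 0.0
```

```bash
cat >> h.py <<'E'
from scipy.spatial.transform import Rotation as Ro
def go(p,zdir=None):
    "tool-frame shift to p and turn to bring tool z onto zdir"
    s=arm.observe(); R=Ro.from_rotvec(s['ee_rot']); print('t',round(s['clock'],2),'pos',s['position'].round(4),'q',s['joints'].round(2),'F',s['force'].round(1),'w',round(s['width']*.0918,4),s['gripper_force'])
    print('R',R.as_matrix().round(3).tolist())
    print('shift',R.inv().apply(np.array(p)-s['position']).round(4))
    if zdir is not None:
        z=R.inv().apply(np.array(zdir)/np.linalg.norm(zdir)); c=np.cross([0,0,1],z); print('turn',(c/ (np.linalg.norm(c)+1e-12)*np.arccos(np.clip(z[2],-1,1))).round(4))
E
python3 -c "
from h import *
go([.4445,.2865,.09],[0,0,-1])"
```

```text
t 3.85 pos [0.445  0.2857 0.2674] q [ 0.12  0.45 -1.11  1.67  0.42  1.28 -0.14] F [-0.8  0.5 -0.5] w 0.0918 0.0
R [[-0.803, 0.596, -0.0], [0.596, 0.803, -0.0], [0.0, -0.0, -1.0]]
shift [0.0009 0.0004 0.1774]
turn [-0.0003 -0.0002  0.    ]
```

Emit:
{"name": "arm_command", "arguments": {
  "targets": [
    [[0.001,0,0.04,0,0,0],[0,0,0.04,0,0,0],[0,0,0.04,0,0,0],[0,0,0.03,0,0,0],[0,0,0.02,0,0,0],[0,0,0.007,0,0,0],[0,0,0,0,0,0],[0,0,0,0,0,0]]
  ]
}}

```text
clock: 4.85
position: [0.4447, 0.2869, 0.0916]
ee_rot: [0.981, 2.984, 0.002]
force: [1.0, 0.5, -0.1]
width: 1.001
gripper_force: 0.0
```

Emit:
{"name": "arm_command", "arguments": {
  "targets": [
    [[0,0,0,0,0,0],[0,0,0,0,0,0],[0,0,0,0,0,0],[0,0,0,0,0,0],[0,0,0,0,0,0],[0,0,0,0,0,0],[0,0,0,0,0,0],[0,0,0,0,0,0]]
  ],
  "jaw": 0.04,
  "newtons": 55
}}

```text
clock: 5.85
position: [0.4442, 0.2864, 0.0906]
ee_rot: [0.981, 2.985, -0.0]
force: [-0.5, -0.4, 2.2]
width: 0.573
gripper_force: 55.0
```

```bash
python3 -c "
from h import *
n=np.array([-.5,-.004,.866]); go(np.array([.5445,-.0997,.165])+n*(.034+.056+.05),-n)"
```

```text
t 5.85 pos [0.4442 0.2864 0.0906] q [ 0.    0.62 -0.96  1.9   0.63  0.96 -0.32] F [-0.5 -0.4  2.2] w 0.0526 55.00038206577301
R [[-0.805, 0.593, 0.0], [0.593, 0.805, -0.0], [-0.0, -0.0, -1.0]]
shift [-0.2537 -0.2934 -0.1956]
turn [-0.3139 -0.419   0.    ]
```

Emit:
{"name": "arm_command", "arguments": {
  "targets": [
    [[0,0,-0.03,0,0,0],[0,0,-0.04,0,0,0],[0,0,-0.05,0,0,0],[0,0,-0.05,0,0,0],[-0.012,-0.015,-0.03,0,0,0],[-0.03,-0.035,-0.01,0,0,0],[-0.03,-0.035,0,0,0,0],[-0.03,-0.035,0,0,0,0],[-0.03,-0.035,0,0,0,0],[-0.03,-0.035,0,0,0,0]]
  ]
}}

```text
clock: 7.1
position: [0.4616, 0.0357, 0.3003]
ee_rot: [-0.981, -2.984, 0.001]
force: [0.8, -0.1, -2.7]
width: 0.576
gripper_force: 55.0
```

Emit:
{"name": "arm_command", "arguments": {
  "targets": [
    [[-0.03,-0.035,0,0,0,0],[-0.03,-0.035,0,0,0,0],[-0.03,-0.035,0,0,0,0],[0,0,0,-0.1,-0.14,0],[0,0,0,-0.1,-0.14,0],[0,0,0,-0.11,-0.14,0],[0,0,0,0,0,0],[0,0,0,0,0,0]]
  ]
}}

```text
clock: 8.1
position: [0.4674, -0.0893, 0.2978]
ee_rot: [0.845, 2.638, 0.213]
force: [0.3, 0.8, -2.3]
width: 0.575
gripper_force: 55.0
```

```bash
python3 -c "
from h import *
n=np.array([-.5,-.004,.866]); go(np.array([.5445,-.0997,.165])+n*(.0346+.056+.02),-n)
for k in('side','top'):
  d=grab(k);save(d,k+'2.png');np.save(k+'2.npy',world(d))
a=cv2.imread('pics/side2.png')[70:230,180:380];b=cv2.imread('pics/top2.png')[120:250,260:390]
cv2.imwrite('pics/c2.png',np.hstack([cv2.resize(a,(450,360)),cv2.resize(b,(350,360))]))
"
```

```text
t 8.1 pos [ 0.4674 -0.0893  0.2978] q [ 1.44 -0.07 -1.16  2.04 -0.29  0.78  1.39] F [ 0.3  0.8 -2.3] w 0.0528 54.99919295310974
R [[-0.756, 0.532, 0.382], [0.586, 0.81, 0.033], [-0.292, 0.249, -0.923]]
shift [-0.0121 -0.0064  0.0422]
turn [-0.0536 -0.1229  0.    ]
```

View pics/c2.png

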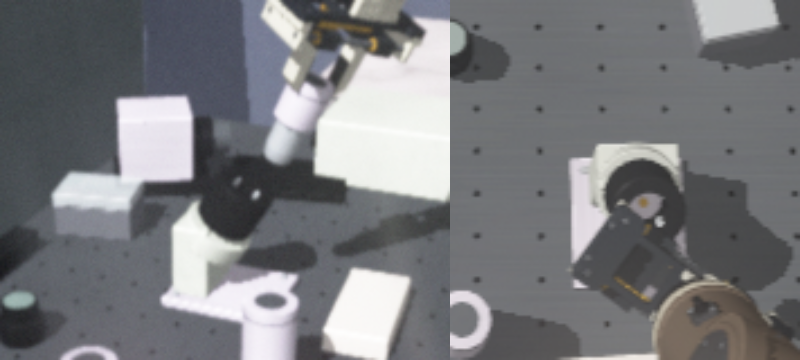

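The side view (left half) shows the cup gripped and leaning towards the collar mouth, not yet fully tilted. The tilt rows were cut short, so I finish the tilt.

Emit:
{"name": "arm_command", "arguments": {
  "targets": [
    [[0,0,0,-0.015,-0.04,0],[0,0,0,-0.015,-0.04,0],[0,0,0,-0.02,-0.04,0],[0,0,0,0,0,0],[0,0,0,0,0,0]]
  ]
}}

```text
clock: 8.82
position: [0.4679, -0.0881, 0.2978]
ee_rot: [0.812, 2.512, 0.225]
force: [0.3, 0.3, -2.6]
width: 0.573
gripper_force: 55.0
```

```bash
python3 -c "
from h import *
n=np.array([-.5,-.004,.866]); go(np.array([.5445,-.0997,.165])+n*(.0346+.056+.02),-n)"
```

```text
t 8.82 pos [ 0.4679 -0.0881  0.2978] q [ 1.37 -0.18 -1.    2.15 -0.55  0.66  1.65] F [ 0.3  0.3 -2.6] w 0.0526 54.9993234872818
R [[-0.704, 0.507, 0.497], [0.587, 0.81, 0.006], [-0.399, 0.296, -0.868]]
shift [-0.0073 -0.0099  0.0426]
turn [-0.0001 -0.0042  0.    ]
```

Emit:
{"name": "arm_command", "arguments": {
  "targets": [
    [[-0.007,-0.01,0.01,0,-0.004,0],[0,0,0,0,0,-0.17],[0,0,0,0,0,-0.17],[0,0,0,0,0,0]]
  ]
}}

```text
clock: 9.32
position: [0.4727, -0.1006, 0.2889]
ee_rot: [0.376, 2.594, 0.106]
force: [-0.6, 0.5, -3.0]
width: 0.571
gripper_force: 55.0
```

```bash
python3 -c "
from h import *
n=np.array([-.5,-.004,.866]); go(np.array([.5445,-.0997,.165])+n*(.0346+.056+.02),-n)"
```

```text
t 9.32 pos [ 0.4727 -0.1006  0.2889] q [ 1.31 -0.13 -0.96  2.16 -0.48  0.6   1.94] F [-0.6  0.5 -3. ] w 0.0524 54.99822556972504
R [[-0.83, 0.245, 0.5], [0.285, 0.959, 0.004], [-0.479, 0.146, -0.866]]
shift [-0.0001  0.0004  0.0326]
turn [-0.0003  0.0004  0.    ]
```

Emit:
{"name": "arm_command", "arguments": {
  "targets": [
    [[0,0,0.005,0,0,0.17],[0,0,0.005,0,0,0.17],[0,0,0.005,0,0,0.17],[0,0,0.005,0,0,0.17],[0,0,0.005,0,0,0.17],[0,0,0.005,0,0,0.17],[0,0,0,0,0,0.17],[0,0,0,0,0,0.17],[0,0,0,0,0,0],[0,0,0,0,0,0]]
  ]
}}

```text
clock: 10.58
position: [0.4873, -0.1009, 0.2629]
ee_rot: [2.006, 1.861, 0.541]
force: [-0.7, 0.2, -3.0]
width: 0.572
gripper_force: 55.0
```

Run:
```python
from h import *
n=np.array([-.5,-.004,.866]); go(np.array([.5445,-.0997,.165])+n*(.0346+.056+.0),-n)
for k in('side','top'):
  d=grab(k);save(d,k+'3.png');np.save(k+'3.npy',world(d))
a=cv2.imread('pics/side3.png')[120:220,240:340];b=cv2.imread('pics/top3.png')[150:230,290:370]
cv2.imwrite('pics/c3.png',np.hstack([cv2.resize(a,(400,400)),cv2.resize(b,(400,400))]))
```

```text
t 10.57 pos [ 0.4873 -0.1009  0.2629] q [ 1.51 -0.04 -1.23  2.17 -0.36  0.5   0.46] F [-0.7  0.2 -3. ] w 0.0525 54.99923765659332
R [[0.064, 0.863, 0.501], [0.997, -0.076, 0.002], [0.04, 0.499, -0.866]]
shift [0.0008 0.0005 0.0228]
turn [ 0.0009  0.0017 -0.    ]
```

View pics/c3.png

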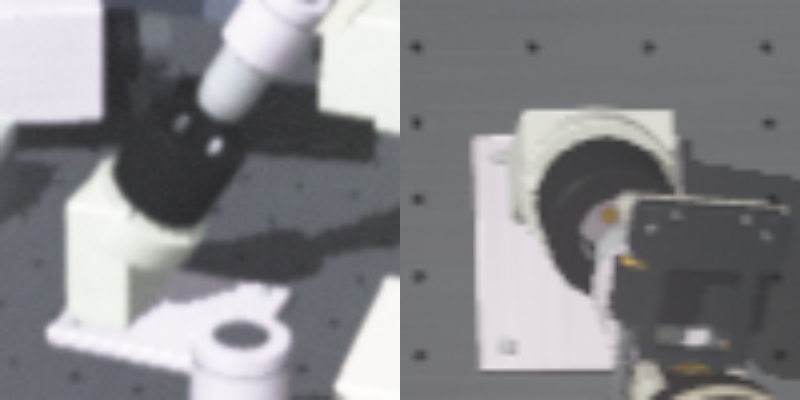

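The side crop (left) shows the shank end at about (215,110), on the collar's axis just above its mouth. The top crop is consistent with this. I turn back a little for joint 3 margin and enter straight until just before the pads grip.

Emit:
{"name": "arm_command", "arguments": {
  "targets": [
    [[0.001,0.0005,0.005,0,0,-0.17],[0,0,0.005,0,0,-0.17],[0,0,0.005,0,0,-0.17],[0,0,0.004,0,0,-0.17],[0,0,0.003,0,0,0],[0,0,0.003,0,0,0],[0,0,0.003,0,0,0],[0,0,0.003,0,0,0],[0,0,0.002,0,0,0],[0,0,0,0,0,0]]
  ]
}}

```text
clock: 11.92
position: [0.5042, -0.0996, 0.2343]
ee_rot: [1.237, 2.354, 0.335]
force: [-0.1, -0.4, -2.5]
width: 0.578
gripper_force: 55.0
```

```bash
cat >> h.py <<'E'
N=np.array([-.5,-.004,.866])/np.linalg.norm([-.5,-.004,.866]); RIM=np.array([.5445,-.0997,.165])
def st():
    s=arm.observe();R=Ro.from_rotvec(s['ee_rot']);e=s['position']-RIM
    f=R.inv().apply(s['force'])
    print('t',round(s['clock'],2),'q',s['joints'].round(2),'underside depth mm',(-1000*(e@N-.0906)).round(2),'lateral tool',(1000*R.inv().apply(e-(e@N)*N)).round(2)[:2],'Ftool',f.round(2),'Ttool',R.inv().apply(s['ft_torque']).round(3),'tilt',np.degrees(np.arccos(-R.as_matrix()[:,2]@N)).round(2))
E
python3 -c "
from h import *
st()"
```

```text
t 11.93 q [ 1.3   0.1  -1.17  2.2   0.03  0.39  0.74] underside depth mm 10.39 lateral tool [0.5  0.02] Ftool [ 0.41 -1.37  2.13] Ttool [0.655 0.484 0.015] tilt 0.09
```

Emit:
{"name": "arm_command", "arguments": {
  "targets": [
    [[0,0,0.001,0,0,-0.15],[0,0,0.001,0,0,-0.15],[0,0,0.001,0,0,-0.15],[0,0,0,0,0,0.15],[0,0,0.001,0,0,0.15],[0,0,0.001,0,0,0.15]]
  ],
  "newtons": 60
}}

```text
clock: 12.68
position: [0.5067, -0.1, 0.2303]
ee_rot: [1.243, 2.35, 0.336]
force: [-0.1, 0.1, -2.1]
width: 0.578
gripper_force: 60.0
```

```bash
python3 -c "
from h import *
st()"
```

```text
t 12.68 q [ 1.22  0.1  -1.09  2.2   0.03  0.38  0.72] underside depth mm 15.18 lateral tool [ 0.1  -0.07] Ftool [ 0.69 -0.91  1.8 ] Ttool [0.574 0.444 0.007] tilt 0.13
```

Emit:
{"name": "arm_command", "arguments": {
  "targets": [
    [[0,0,0,0,0,-0.15],[0,0,0.001,0,0,-0.15],[0,0,0.001,0,0,-0.15],[0,0,0,0,0,0.15],[0,0,0.001,0,0,0.15],[0,0,0.001,0,0,0.15]]
  ]
}}

```text
clock: 13.42
position: [0.5086, -0.1, 0.2267]
ee_rot: [1.243, 2.35, 0.336]
force: [0.0, -0.1, -3.2]
width: 0.576
gripper_force: 60.0
```

```bash
python3 -c "
from h import *
st()"
```

```text
t 13.43 q [ 1.18  0.11 -1.06  2.2   0.05  0.37  0.7 ] underside depth mm 19.2 lateral tool [ 0.12 -0.14] Ftool [ 0.78 -1.39  2.77] Ttool [0.616 0.565 0.019] tilt 0.13
```

Emit:
{"name": "arm_command", "arguments": {
  "targets": [
    [[0,0,0,0,0,-0.15],[0,0,0.001,0,0,-0.15],[0,0,0.001,0,0,-0.15]]
  ]
}}

```text
clock: 13.8
position: [0.5094, -0.1003, 0.2248]
ee_rot: [0.668, 2.543, 0.181]
force: [-2.4, -3.2, -3.3]
width: 0.575
gripper_force: 60.0
```

```bash
python3 -c "
from h import *
st()"
```

```text
t 13.8 q [ 1.25  0.14 -1.15  2.2   0.15  0.37  1.07] underside depth mm 21.21 lateral tool [ 0.26 -0.57] Ftool [ 1.66 -4.65  1.67] Ttool [1.226 0.679 0.072] tilt 0.16
```

Emit:
{"name": "arm_command", "arguments": {
  "targets": [
    [[0,0,0,0,0,0.15],[0,0,0.001,0,0,0.15],[0,0,0.001,0,0,0.15]]
  ]
}}

```text
clock: 14.18
position: [0.5105, -0.1001, 0.2232]
ee_rot: [1.244, 2.35, 0.336]
force: [-2.5, -0.6, -1.1]
width: 0.577
gripper_force: 60.0
```

```bash
python3 -c "
from h import *
st()"
```

```text
t 14.18 q [ 1.14  0.11 -1.03  2.21  0.07  0.36  0.68] underside depth mm 23.19 lateral tool [ 0.06 -0.34] Ftool [ 1.03 -2.51 -0.31] Ttool [ 0.798  0.524 -0.028] tilt 0.14
```

Emit:
{"name": "arm_command", "arguments": {
  "targets": [
    [[0,0,0,0,0,-0.15],[0,0,0.001,0,0,-0.15],[0,0,0.001,0,0,-0.15]]
  ]
}}

```text
clock: 14.55
position: [0.5113, -0.1005, 0.2214]
ee_rot: [0.669, 2.543, 0.181]
force: [-2.9, -2.9, -0.3]
width: 0.571
gripper_force: 60.0
```

```bash
python3 -c "
from h import *
st()"
```

```text
t 14.55 q [ 1.22  0.14 -1.12  2.2   0.17  0.36  1.04] underside depth mm 25.18 lateral tool [ 0.24 -0.77] Ftool [ 0.94 -3.83 -1.2 ] Ttool [1.172 0.731 0.407] tilt 0.17
```

Emit:
{"name": "arm_command", "arguments": {
  "targets": [
    [[0,0,0,0,0,0.15],[0,0,0.001,0,0,0.15],[0,0,0.001,0,0,0.15]]
  ]
}}

```text
clock: 14.92
position: [0.5126, -0.1001, 0.2198]
ee_rot: [1.243, 2.351, 0.335]
force: [-3.9, -1.0, 1.2]
width: 0.574
gripper_force: 60.0
```

```bash
python3 -c "
from h import *
st()"
```

```text
t 14.93 q [ 1.11  0.12 -1.    2.21  0.09  0.35  0.66] underside depth mm 27.13 lateral tool [ 0.02 -0.29] Ftool [ 0.71 -2.85 -2.99] Ttool [ 0.995  0.527 -0.419] tilt 0.15
```

Emit:
{"name": "arm_command", "arguments": {
  "targets": [
    [[0,0,0,0,0,-0.15],[0,0,0.001,0,0,-0.15],[0,0,0.001,0,0,-0.15]]
  ]
}}

```text
clock: 15.3
position: [0.5134, -0.1006, 0.2181]
ee_rot: [0.669, 2.543, 0.181]
force: [-5.2, -1.6, 3.1]
width: 0.569
gripper_force: 60.0
```

```bash
python3 -c "
from h import *
st()"
```

```text
t 15.3 q [ 1.19  0.15 -1.1   2.21  0.2   0.35  1.02] underside depth mm 29.1 lateral tool [-0.01 -0.73] Ftool [ 1.78 -2.88 -5.24] Ttool [1.057 0.775 0.455] tilt 0.18
```

Emit:
{"name": "arm_command", "arguments": {
  "targets": [
    [[0,0,0,0,0,0.15],[0,0,0.001,0,0,0.15],[0,0,0.001,0,0,0.15]]
  ]
}}

```text
clock: 15.68
position: [0.5147, -0.1002, 0.2166]
ee_rot: [1.243, 2.35, 0.335]
force: [-5.1, -0.6, 4.3]
width: 0.574
gripper_force: 60.0
```

```bash
python3 -c "
from h import *
st()"
```

```text
t 15.68 q [ 1.07  0.13 -0.97  2.21  0.11  0.34  0.63] underside depth mm 31.02 lateral tool [-0.2  -0.19] Ftool [ 0.78 -2.18 -6.29] Ttool [ 1.034  0.634 -0.368] tilt 0.17
```

Emit:
{"name": "arm_command", "arguments": {
  "targets": [
    [[0,0,0,0,0,-0.15],[0,0,0,0,0,-0.15],[0,0,0,0,0,-0.15],[0,0,0,0,0,0.15],[0,0,0,0,0,0.15],[0,0,0,0,0,0.15]]
  ]
}}

```text
clock: 16.42
position: [0.5146, -0.1001, 0.2165]
ee_rot: [1.243, 2.351, 0.335]
force: [-2.8, 0.4, 1.2]
width: 0.571
gripper_force: 60.0
```

```bash
python3 -c "
from h import *
st()"
```

```text
t 16.43 q [ 1.07  0.13 -0.97  2.21  0.11  0.34  0.64] underside depth mm 31.08 lateral tool [-0.02 -0.24] Ftool [ 1.35 -1.22 -2.46] Ttool [ 1.085  0.559 -0.444] tilt 0.15
```

Emit:
{"name": "arm_command", "arguments": {
  "targets": [
    [[0,0,0,0,0,-0.15],[0,0,0.001,0,0,-0.15],[0,0,0.001,0,0,-0.15],[0,0,0,0,0,0.15],[0,0,0.001,0,0,0.15],[0,0,0,0,0,0.15]]
  ]
}}

```text
clock: 17.18
position: [0.5161, -0.1001, 0.2139]
ee_rot: [1.243, 2.351, 0.335]
force: [-2.8, -0.9, 1.5]
width: 0.572
gripper_force: 60.0
```

```bash
python3 -c "
from h import *
st()"
```

```text
t 17.18 q [ 1.04  0.13 -0.94  2.22  0.12  0.33  0.62] underside depth mm 34.09 lateral tool [-0.05 -0.2 ] Ftool [ 0.17 -1.92 -2.65] Ttool [ 0.926  0.429 -0.294] tilt 0.15
```

Emit:
{"name": "arm_command", "arguments": {
  "targets": [
    [[0,0,0,0,0,-0.15],[0,0,0.001,0,0,-0.15],[0,0,0.001,0,0,-0.15],[0,0,0,0,0,0.15],[0,0,0,0,0,0.15],[0,0,0,0,0,0.15]]
  ]
}}

```text
clock: 17.92
position: [0.5171, -0.1, 0.2121]
ee_rot: [1.242, 2.351, 0.335]
force: [-2.8, -0.6, 0.7]
width: 0.576
gripper_force: 60.0
```

```bash
python3 -c "
from h import *
st()"
```

```text
t 17.93 q [ 1.02  0.13 -0.93  2.22  0.13  0.33  0.61] underside depth mm 36.08 lateral tool [-0.01 -0.19] Ftool [ 0.69 -2.05 -1.98] Ttool [ 1.017  0.565 -0.392] tilt 0.15
```

Emit:
{"name": "arm_command", "arguments": {
  "targets": [
    [[0,0,0,0,0,-0.15],[0,0,0.001,0,0,-0.15],[0,0,0.001,0,0,-0.15],[0,0,0,0,0,0.15],[0,0,0,0,0,0.15],[0,0,0,0,0,0.15]]
  ]
}}

```text
clock: 18.68
position: [0.5181, -0.1, 0.2104]
ee_rot: [1.242, 2.351, 0.335]
force: [-3.8, -0.6, 1.0]
width: 0.573
gripper_force: 60.0
```

```bash
python3 -c "
from h import *
st()"
```

```text
t 18.68 q [ 1.01  0.14 -0.91  2.22  0.14  0.32  0.6 ] underside depth mm 38.06 lateral tool [-0.   -0.19] Ftool [ 1.09 -2.58 -2.75] Ttool [ 0.737  0.601 -0.43 ] tilt 0.15
```

Emit:
{"name": "arm_command", "arguments": {
  "targets": [
    [[0,0,0,0,0,-0.15],[0,0,0.001,0,0,-0.15],[0,0,0.001,0,0,-0.15],[0,0,0,0,0,0.15],[0,0,0,0,0,0.15],[0,0,0,0,0,0.15]]
  ]
}}

```text
clock: 19.42
position: [0.5192, -0.0999, 0.2089]
ee_rot: [1.242, 2.351, 0.335]
force: [-5.3, 0.1, 4.5]
width: 0.572
gripper_force: 60.0
```

```bash
python3 -c "
from h import *
st()"
```

```text
t 19.43 q [ 0.99  0.14 -0.9   2.22  0.15  0.32  0.6 ] underside depth mm 39.96 lateral tool [-0.02  0.02] Ftool [ 1.42 -1.89 -6.57] Ttool [ 0.965  0.709 -0.499] tilt 0.16
```

Emit:
{"name": "arm_command", "arguments": {
  "targets": [
    [[0,0,0,0,0,-0.15],[0,0,0,0,0,-0.15],[0,0,0,0,0,-0.15],[0,0,0,0,0,0.15],[0,0,0,0,0,0.15],[0,0,0,0,0,0.15]]
  ]
}}

```text
clock: 20.18
position: [0.5192, -0.0999, 0.2088]
ee_rot: [1.242, 2.351, 0.335]
force: [-5.9, -0.4, 5.1]
width: 0.574
gripper_force: 60.0
```

```bash
python3 -c "
from h import *
st()"
```

```text
t 20.18 q [ 0.99  0.14 -0.89  2.22  0.14  0.32  0.6 ] underside depth mm 39.96 lateral tool [ 0.02 -0.03] Ftool [ 1.08 -2.3  -7.38] Ttool [ 0.949  0.645 -0.377] tilt 0.15
```

Emit:
{"name": "arm_command", "arguments": {
  "targets": [
    [[0,0,0,0,0,-0.15],[0,0,0.001,0,0,-0.15],[0,0,0,0,0,-0.15],[0,0,0,0,0,0.15],[0,0,0,0,0,0.15],[0,0,0,0,0,0.15]]
  ]
}}

```text
clock: 20.92
position: [0.5197, -0.0999, 0.208]
ee_rot: [1.242, 2.351, 0.335]
force: [-6.2, 1.4, 5.9]
width: 0.575
gripper_force: 60.0
```

```bash
python3 -c "
from h import *
st()"
```

```text
t 20.93 q [ 0.98  0.14 -0.89  2.22  0.14  0.31  0.6 ] underside depth mm 40.92 lateral tool [-0.03 -0.02] Ftool [ 2.48 -1.23 -8.22] Ttool [ 0.655  0.665 -0.455] tilt 0.16
```

Emit:
{"name": "arm_command", "arguments": {
  "targets": [
    [[0,0,0,0,0,-0.15],[0,0,0.0005,0,0,-0.15],[0,0,0.0005,0,0,-0.15],[0,0,0,0,0,0.15],[0,0,0,0,0,0.15],[0,0,0,0,0,0.15]]
  ]
}}

```text
clock: 21.68
position: [0.5202, -0.1, 0.2072]
ee_rot: [1.242, 2.351, 0.335]
force: [-8.1, 1.0, 7.4]
width: 0.571
gripper_force: 60.0
```

```bash
python3 -c "
from h import *
st()"
```

```text
t 21.68 q [ 0.97  0.14 -0.88  2.22  0.15  0.31  0.59] underside depth mm 41.86 lateral tool [-0.1 -0. ] Ftool [  2.73  -2.13 -10.49] Ttool [ 1.042  0.721 -0.458] tilt 0.17
```

Emit:
{"name": "arm_command", "arguments": {
  "targets": [
    [[0,0,0,0,0,-0.15],[0,0,0,0,0,-0.15],[0,0,0,0,0,-0.15],[0,0,0,0,0,0.15],[0,0,0,0,0,0.15],[0,0,0,0,0,0.15]]
  ]
}}

```text
clock: 22.42
position: [0.5202, -0.1, 0.2072]
ee_rot: [1.242, 2.351, 0.335]
force: [-7.3, 0.9, 5.9]
width: 0.573
gripper_force: 60.0
```

Run:
```python
from h import *
st()
for k in('side','top'):
  d=grab(k);save(d,k+'4.png');np.save(k+'4.npy',world(d))
a=cv2.imread('pics/side4.png')[120:220,240:340];b=cv2.imread('pics/top4.png')[150:230,290:370]
cv2.imwrite('pics/c4.png',np.hstack([cv2.resize(a,(400,400)),cv2.resize(b,(400,400))]))
```

```text
t 22.43 q [ 0.96  0.14 -0.87  2.22  0.14  0.31  0.6 ] underside depth mm 41.86 lateral tool [-0.1   0.02] Ftool [ 2.64 -2.28 -8.77] Ttool [ 0.843  0.738 -0.486] tilt 0.17
```

View pics/c4.png

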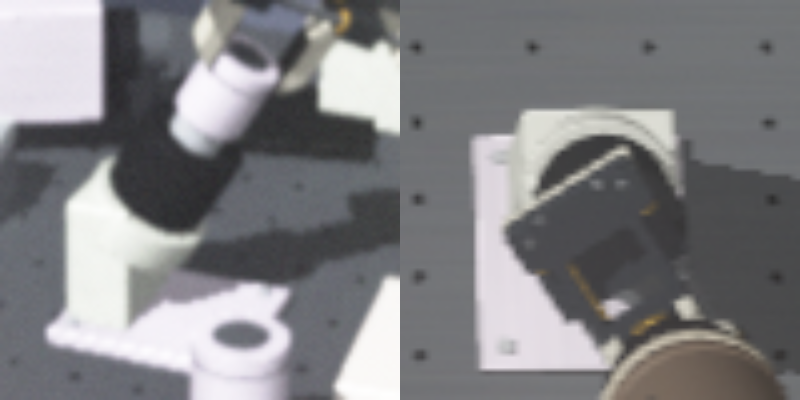

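The crop shows the shank still visible between shoulder (195,125) and collar rim (180,150), with the lid near (250,55). I'll measure the lid and rim heights along the axis from depth.

Run:
```python
from h import *
im=cv2.imread('pics/side4.png').astype(int);w=np.load('side4.npy')
e=w-RIM; s=e@N; r=np.linalg.norm(e-s[...,None]*N,axis=-1)
# pixels along axis line: profile of radius & brightness vs s
c=cv2.imread('pics/side4.png')
for lo in np.arange(-.02,.10,.004):
    m=(s>=lo)&(s<lo+.004)&(r<.05)
    print(round(lo*1000),m.sum(),'r50,90',np.round(np.nanpercentile(r[m],[50,90])*1000,1) if m.any() else'', 'bright',np.median(im[m].mean(1)).round() if m.any() else '')
d=arm.get_image('side');R=Ro.from_rotvec(d['rotation']) if np.shape(d['rotation'])==(3,) else Ro.from_matrix(d['rotation'])
def pix(p):
    q=R.inv().apply(p-d['xyz']);return (np.array([d['fx']*q[0]/q[2]+d['cx'],d['fy']*q[1]/q[2]+d['cy']])-[240,120])*4
for h in(0,.006,.010,.016,.02,.04,.066,.07,.076):print(h,pix(RIM+N*h).round())
cv2.imwrite('pics/c5.png',cv2.resize(c[105:185,265:365],(800,600),interpolation=3))
```

```text
-20 35 r50,90 [38.5 40.6] bright 53.0
-16 27 r50,90 [37.9 40.6] bright 52.0
-12 39 r50,90 [38.2 40.1] bright 53.0
-8 107 r50,90 [33.8 39.5] bright 55.0
-4 105 r50,90 [30.9 37.7] bright 54.0
0 15 r50,90 [17.8 20.5] bright 211.0
4 17 r50,90 [18.1 21.4] bright 199.0
8 13 r50,90 [17.2 20.7] bright 214.0
12 3 r50,90 [19.3 22.6] bright 150.0
16 20 r50,90 [24.7 27.9] bright 213.0
20 24 r50,90 [24.5 27.3] bright 236.0
24 22 r50,90 [24.4 26.4] bright 235.0
28 21 r50,90 [24.6 27.1] bright 228.0
32 23 r50,90 [24.6 27.9] bright 242.0
36 24 r50,90 [25.  27.5] bright 232.0
40 25 r50,90 [24.7 27.9] bright 242.0
44 22 r50,90 [24.2 26.6] bright 233.0
48 25 r50,90 [24.4 28. ] bright 239.0
52 23 r50,90 [23.5 27.1] bright 229.0
56 20 r50,90 [24.4 27.1] bright 196.0
60 30 r50,90 [25.  31.9] bright 208.0
64 30 r50,90 [24.7 34. ] bright 197.0
68 87 r50,90 [21.9 29.3] bright 155.0
72 78 r50,90 [19.4 40.5] bright 136.0
76 22 r50,90 [36.2 44.2] bright 164.0
80 23 r50,90 [32.2 44. ] bright 137.0
84 25 r50,90 [39.3 45.7] bright 180.0
88 25 r50,90 [35.9 45.3] bright 142.0
92 19 r50,90 [39. 45.] bright 140.0
96 27 r50,90 [34.6 45.9] bright 137.0
0 [197. 131.]
0.006 [201. 125.]
0.01 [204. 121.]
0.016 [208. 115.]
0.02 [211. 110.]
0.04 [225.  90.]
0.066 [243.  63.]
0.07 [246.  59.]
0.076 [250.  52.]
```

View pics/c5.png

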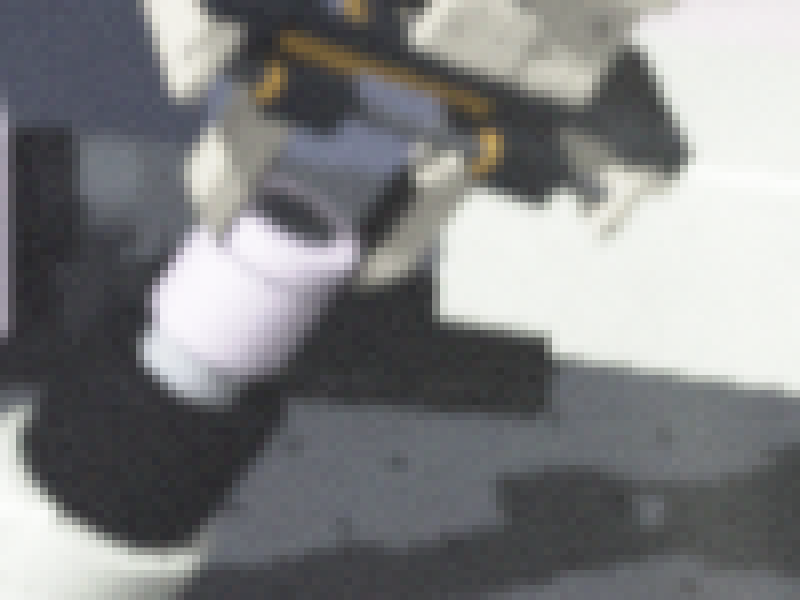

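The lid is about 71 mm and the shoulder about 15 mm above the resting rim. The collar has sunk about 4 mm, so the cup has not slipped in the grip and is about 37 mm deep, a plausible seat. The push no longer relaxes with twisting. One more check: a small feed, then twisting alone.

Emit:
{"name": "arm_command", "arguments": {
  "targets": [
    [[0,0,0,0,0,-0.15],[0,0,0.0005,0,0,-0.15],[0,0,0.0005,0,0,-0.15],[0,0,0,0,0,0.15],[0,0,0,0,0,0.15],[0,0,0,0,0,0.15]]
  ]
}}

```text
clock: 23.32
position: [0.5207, -0.1, 0.2064]
ee_rot: [1.242, 2.351, 0.335]
force: [-8.8, -0.1, 8.8]
width: 0.574
gripper_force: 60.0
```

```bash
python3 -c "
from h import *
st()"
```

```text
t 23.32 q [ 0.95  0.14 -0.86  2.22  0.15  0.31  0.59] underside depth mm 42.81 lateral tool [-0.13  0.04] Ftool [  1.71  -2.67 -12.  ] Ttool [ 1.071  0.684 -0.524] tilt 0.17
```

Emit:
{"name": "arm_command", "arguments": {
  "targets": [
    [[0,0,0,0,0,-0.15],[0,0,0,0,0,-0.15],[0,0,0,0,0,-0.15],[0,0,0,0,0,0.15],[0,0,0,0,0,0.15],[0,0,0,0,0,0.15]]
  ]
}}

```text
clock: 24.08
position: [0.5207, -0.1, 0.2064]
ee_rot: [1.242, 2.351, 0.335]
force: [-9.3, 0.7, 9.0]
width: 0.573
gripper_force: 60.0
```

```bash
python3 -c "
from h import *
st()"
```

```text
t 24.07 q [ 0.95  0.14 -0.86  2.22  0.14  0.31  0.6 ] underside depth mm 42.81 lateral tool [-0.15  0.04] Ftool [  2.59  -2.49 -12.4 ] Ttool [ 0.948  0.761 -0.488] tilt 0.18
```

Emit:
{"name": "arm_command", "arguments": {
  "targets": [
    [[0,0,0,0,0,-0.15],[0,0,0,0,0,-0.15],[0,0,0,0,0,-0.15],[0,0,0,0,0,0.15],[0,0,0,0,0,0.15],[0,0,0,0,0,0.15]]
  ]
}}

```text
clock: 24.82
position: [0.5207, -0.1, 0.2065]
ee_rot: [1.242, 2.351, 0.335]
force: [-8.4, 0.4, 10.0]
width: 0.573
gripper_force: 60.0
```

```bash
python3 -c "
from h import *
st()"
```

```text
t 24.82 q [ 0.95  0.14 -0.86  2.22  0.14  0.31  0.6 ] underside depth mm 42.8 lateral tool [-0.14  0.07] Ftool [  1.63  -1.67 -12.87] Ttool [ 0.966  0.732 -0.518] tilt 0.17
```

It's seated: the push held at about 15 N through two twisting cycles, with the collar about 6 mm down. I back off without turning so the collar rises, then check the force.

Emit:
{"name": "arm_command", "arguments": {
  "targets": [
    [[0,0,-0.0015,0,0,0],[0,0,-0.0015,0,0,0],[0,0,-0.0015,0,0,0],[0,0,-0.0015,0,0,0],[0,0,0,0,0,0],[0,0,0,0,0,0]]
  ]
}}

```text
clock: 25.58
position: [0.5177, -0.0998, 0.2111]
ee_rot: [1.237, 2.353, 0.335]
force: [-1.5, -0.3, -0.5]
width: 0.574
gripper_force: 60.0
```

```bash
python3 -c "
from h import *
st()"
```

```text
t 25.57 q [ 0.98  0.13 -0.88  2.22  0.1   0.32  0.64] underside depth mm 37.28 lateral tool [ 0.15 -0.04] Ftool [ 0.62 -1.42 -0.35] Ttool [0.606 0.489 0.344] tilt 0.12
```

Emit:
{"name": "arm_command", "arguments": {
  "targets": [
    [[0,0,0,0,0,0],[0,0,0,0,0,0],[0,0,0,0,0,0],[0,0,0,0,0,0],[0,0,0,0,0,0],[0,0,0,0,0,0],[0,0,-0.01,0,0,0],[0,0,-0.02,0,0,0],[0,0,-0.03,0,0,0],[0,0,-0.03,0,0,0]]
  ],
  "jaw": 0.0918
}}

```text
clock: 26.82
position: [0.4723, -0.0997, 0.2895]
ee_rot: [1.237, 2.354, 0.336]
force: [-0.4, -0.7, -0.2]
width: 0.999
gripper_force: 0.0
```

Emit:
{"name": "arm_command", "arguments": {
  "targets": [
    [[0,0,-0.03,0,0,0],[0,0,-0.03,0,0,0],[0,0,-0.02,0,0,0],[0,0,0,0,0,0],[0,0,0,0,0,0]]
  ]
}}

```text
clock: 27.45
position: [0.4326, -0.0999, 0.3575]
ee_rot: [1.237, 2.354, 0.334]
force: [-0.2, 0.9, 0.4]
width: 1.0
gripper_force: 0.0
```

Run:
```python
from h import *
st()
im={}
for k in('side','top'):
  d=grab(k);save(d,k+'6.png');w=world(d);i=cv2.imread(f'pics/{k}6.png')
  e=w-RIM;s=e@N;lat=e-s[...,None]*N;r=np.linalg.norm(lat,axis=-1)
  g=i.max(2)
  lid=(r<.028)&(s>.05)&(s<.1)
  top=s[lid&(r<.02)]
  dk=(r>.028)&(r<.038)&(s>-.012)&(s<.01)&(g<75)
  ex=np.array([.866,0,.5]);q=lat[lid&(s>np.nanmedian(top)-.004)]
  print(k,'lid s',np.nanmedian(top).round(4),'rim s',np.nanmedian(s[dk]).round(4),dk.sum(),'lid lateral x,y',[(np.nanmin(v)+np.nanmax(v)).round(4)/2 for v in(q@ex,q[:,1])])
a=cv2.imread('pics/side6.png')[100:220,240:360];b=cv2.imread('pics/top6.png')[150:230,290:370]
cv2.imwrite('pics/c6.png',np.hstack([cv2.resize(a,(400,400)),cv2.resize(b,(400,400))]))
```

```text
t 27.45 q [ 1.28 -0.31 -0.75  2.09 -0.6   0.88  1.41] underside depth mm -132.12 lateral tool [ 0.93 -0.16] Ftool [ 0.71  0.5  -0.4 ] Ttool [ 0.426  0.259 -0.005] tilt 0.1
side lid s 0.0764 rim s -0.0002 144 lid lateral x,y [np.float64(0.0013), np.float64(5e-05)]
top lid s 0.0755 rim s 0.0002 147 lid lateral x,y [np.float64(0.0049), np.float64(0.0018)]
```

View pics/c6.png

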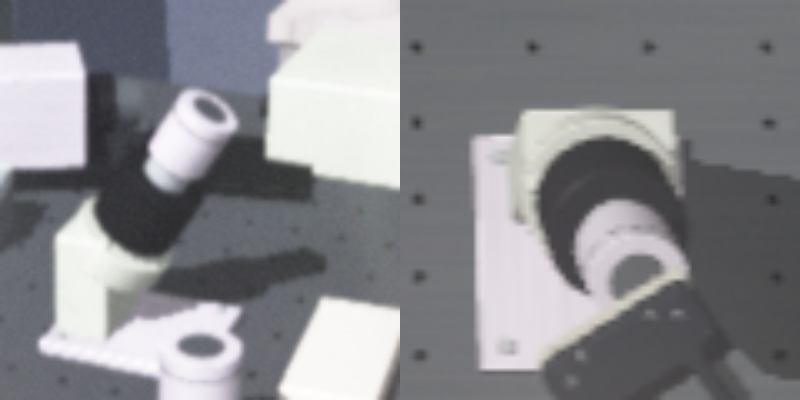

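The cup stands upright in the collar. Its lid is about 76 mm above the rim, so the shoulder is about 20 mm up, which fits a seat at 36 mm. The collar is back at rest (rim within 0.2 mm) and the gripper is clear.

```bash
python3 -c "
from cell import arm
print(arm.sign_off())"
```

```text
the job is handed in; nothing more can be done
None
```

The stepped cup is in the inclined holder, twisted down until it bottomed out, then released. The collar is back at rest and the job was handed in at about 27.5 s; `sign_off` returned no verdict, and I never read the contact pin directly, so the seating is judged from the push force and the camera depth.

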